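# Turn the double-ended stamp round in its rest

### The job

On the clinic's desk a two-lane stamp rest holds a double-ended stamp and an ordinary knob-handled one, each lying across the two forks of its lane. The forms now need the small seal: turn the double-ended stamp end for end, so that its small end points out of the open front of the rest and its large end faces the back plate, and leave it lying in both forks of the same lane, centred as before. Leave the other stamp where it lies.

Things in the scene. Friction and masses are not known exactly. Their poses are not given: they have to be found in the camera images.
- twin_stamp: The wooden double-ended stamp, 142 mm long, 80 g, lying level in a lane. Round handle 22 mm across, 102 mm long; at one end a large head (36 mm across, 20 mm long), at the other a slim stub (12 mm across, 20 mm long), both rubber-faced. Origin: on the axis at mid-length, also its balance point; own x axis along the handle to the slim end (any roll). At the start the large head is at the front.
- small_end (a point): Centre of the slim stub's end face, 71 mm along the stamp's +x from its origin.
- stand: Fixed grey stamp rest: base 186 x 220 x 10 mm. Origin: underside, midway between forks. x axis: from open front (-x) to back plate (55 mm high, inner face at x 95). Lanes along x at y -55 and +55. Each lane: two steel V-forks at x -33.5 and +33.5, 7 mm thick, 41 mm wide at the mouth, top 72 mm up; clear gap between. The handle rolls home into the V, axis 61 mm above the desk; heads stay outside the forks.
- plain_stamp: The other stamp, in the other lane, to be left alone: same large head (36 mm) at the front, but a thinner handle (16 mm across, axis 56 mm above the desk) ending in a 30 mm ball knob; 143 mm long. Origin: on the axis at mid-handle; x axis to the knob.
Not all that is in view belongs to the job. What is shaped like the twin_stamp but turquoise is not meant.

How it is judged (in metres and radians):
At the end, for the whole second after the job is handed in: The double-ended stamp lies at rest in both forks of a lane, slim end to the open front: its middle within 16 mm of midway between the forks, 10 mm of the lane's centre line and 8 mm of its resting height, its axis within 10 degrees of the lane; the other stamp is within 20 mm of its start (x of small_end in the frame of stand below -0.04 m and x of twin_stamp in the frame of stand between -0.016 and 0.016 m and z of twin_stamp in the frame of stand between 0.0532 and 0.0692 m and (y of twin_stamp in the frame of stand between -0.065 and -0.045 m or y of twin_stamp in the frame of stand between 0.045 and 0.065 m) and angle between the x axis of twin_stamp and the x axis of stand, either way round below 0.18 rad and linear speed of twin_stamp below 0.02 m/s and angular speed of twin_stamp below 0.3 rad/s and distance of plain_stamp from where it was at the start of the episode below 0.02 m); the robot touches nothing.
It fails at once if the other stamp is moved by more than 30 mm (distance of plain_stamp from where it was at the start of the episode above 0.03 m).
It also fails if it takes over 48 s, if anything falls off the work surface, if the arm or the gripper's body presses on something with over 40 N, if the wrist force passes 120 N, or if a joint passes its speed limit or range.

### The arm

A 7-joint arm with a two-finger parallel gripper is mounted at the origin on the work surface. World frame = base frame: x ahead of the robot, y to its left, z up, the work surface at z = 0. Lengths are in mm, angles in rad, forces in N, time in s.
With the tool pointing down it reaches from about 350 to 900 mm from the base axis. Payload 8.1 kg.
Tool frame: the origin (TCP) lies midway between the tips of the shut fingers; the grasp point (between the pads) lies 19 mm behind it; x points along the fingers, y is the direction in which the jaws open and shut, and the axes are right-handed (so a half turn about x gives the same grasp; the last joint's range is limited). The gripper opens to 92 mm and grips with 3 to 60 N. Pads are 19 mm wide; open, the fingers measure 130 mm over their backs; the gripper's body (75 mm by 190 mm) begins 47 mm behind the grasp point.
Start: joints at [1.229, 0.434, 0.025, 1.573, -0.012, 1.134, -0.075], TCP at [147.81, -607.284, 226.742] pointing down, gripper open.
Joint ranges: [-2.62, 2.62], [-0.44, 2.09], [-1.27, 1.32], [0.08, 2.57], [-1.32, 4.46], [0.12, 2], [-2.74, 2.74]. Speed limits (rad/s): [2.22, 2.22, 3.01, 3.01, 3.14, 3.14, 3.14].

### API

Orientations are given as a unit quaternion [x, y, z, w].
In Python, from cell import manip, optics, close_job gives the robot as it stands.
- The arm moves only by the tool arm_command, never from a script. Its argument "motion" is a list of rows, each a list of 5 numbers: the closure, from 0 (fully open) to 1 (shut), then the shift along the world's x, y, z in units of 50 mm (1.0 is 50 mm), then the turn about the world's z in units of 5 degrees (1.0 is 5 degrees). A call has exactly 10 rows; each row is the pose to reach, as a shift and turn from the pose commanded when the call began; what a row does not reach only later rows make up. A row lasts 1/10 s, in which the tool goes at most 50 mm and 8.59 degrees, less where a joint would pass 70% of its speed; a pose out of reach is approached as far as the arm can. A call with a gripper value outside its range is refused whole. The fingers move at their own pace and stop on an object; "newtons" is the grip in N (left out, the last holds). Time passes only in rows, so rows that repeat a pose let the fingers close, or fill a call up. It gives the time, the measured TCP pose, the force and the opening at its end, in the units of the state.
- manip.read_state(): the state, without advancing time (a new reading comes with each control period).
- optics.snapshot(name): name is "scene" or "top" or "wrist"; returns a dict with "color" (420x560x3 uint8, red, green, blue), "range_z" (420x560 float32, mm along the optical axis (not along the pixel's ray), 0 where there is no reading), "camera_matrix" (3x3 intrinsics, pixels), "xyz" and "rotation" of the camera in the world; the wrist camera has in their place "hand_eye" (4x4, takes a point from camera to tool coordinates, whose origin is the TCP and whose axes are the tool frame's). Camera axes: x right, y down, z forward; pixel columns grow to the right and rows downward; lengths in mm; the calibration is good to about 2 mm. A picture is of the moment at which its call begins: read the wrist's pose just before it.
- close_job(): hands the job in, once; it reports no verdict.
The state is a dict: "t": time; "joint_pos": joint angles; "qd": joint speeds; "effort": joint torques, N m; "tcp_pos": TCP position; "tcp_rot": TCP orientation; "force": force on the tool from outside, world axes, zero at the start; "torque": the same for the moment, N m; "width": opening from 0.0 (shut) to 1.0 (fully open).
Only numpy, scipy, OpenCV 4.12 (cv2) and the standard library are available. Lean on these libraries where they do the work, as an engineer would, in place of code of your own. Each camera call takes 0.05 s, during which the arm holds its last target. There are 200 camera calls.

## Working session

There is one attempt and no reset: what is moved stays moved. The work goes in short steps, Python scripts to look and compute and a tool call to move; the robot and the scene stay as the last step left them, time stands still between calls to the robot, and variables do not carry over. Pictures are saved under pics/ and viewed, about 8 in all and at most 12, crops included, and the job is handed in when it is done.

Besides the shell and the picture viewer there is one more tool, called after ">>>" as a command line: name --pt "numbers of a row" for each row, then --argument value for the rest. arm_command: Moves the arm, as the interface text tells. Its arguments: {"type":"object","properties":{"motion":{"type":"array","items":{"type":"array","items":{"type":"number"}}},"newtons":{"type":"number"}},"required":["motion"]}

```bash
mkdir -p pics; cat > h.py <<'E'
import numpy as np,cv2
from cell import manip,optics
def snap(n,f=None):
    s=manip.read_state(); d=optics.snapshot(n)
    if n=="wrist":
        from scipy.spatial.transform import Rotation as R
        T=np.eye(4);T[:3,:3]=R.from_quat(s["tcp_rot"]).as_matrix();T[:3,3]=s["tcp_pos"]
        d["T"]=T@np.array(d["hand_eye"])
    else:
        T=np.eye(4);r=np.array(d["rotation"])
        if r.shape!=(3,3):
            from scipy.spatial.transform import Rotation as R
            r=R.from_quat(r).as_matrix()
        T[:3,:3]=r;T[:3,3]=d["xyz"];d["T"]=T
    if f: cv2.imwrite("pics/"+f,d["color"][:,:,::-1])
    return d
def cloud(d):
    z=d["range_z"];K=np.array(d["camera_matrix"]);v,u=np.indices(z.shape)
    P=np.stack([(u-K[0,2])*z/K[0,0],(v-K[1,2])*z/K[1,1],z],-1)
    P=P@d["T"][:3,:3].T+d["T"][:3,3];P[z==0]=np.nan
    return P
E
python3 - <<'E'
from h import *
s=manip.read_state();print(s)
a=snap("top","top0.png");b=snap("scene","scene0.png")
print(a["T"],b["T"])
np.save("top0.npy",cloud(a));np.save("scene0.npy",cloud(b))
E
```

```text
{'t': 0.0, 'joint_pos': array([ 1.22944254,  0.43526193,  0.02497888,  1.5741106 , -0.01158957,
        1.13400464, -0.07510511]), 'qd': array([ 0.00092713,  0.00049062,  0.00198751, -0.0004277 ,  0.00064468,
        0.00111547, -0.00101363]), 'effort': array([-6.02515483e-04, -6.67847085e+01,  9.85206105e-01, -3.14452708e+01,
       -6.01675990e-02,  4.29487287e-02,  1.59928377e-04]), 'tcp_pos': array([ 147.61993058, -606.77720449,  225.91563785]), 'tcp_rot': array([-0.70195212, -0.08475119,  0.70220246, -0.08361912]), 'force': array([ 0.19321109,  0.17551413, -0.38338444]), 'torque': array([-0.00881697,  0.02146817,  0.01955509]), 'width': 1.003101356303142}
[[ 1.56596212e-02 -9.92702059e-01  1.19571726e-01  5.11205759e+02]
 [-9.99872442e-01 -1.59230236e-02 -1.24774178e-03  2.88208523e+01]
 [ 3.14257925e-03 -1.19536935e-01 -9.92824781e-01  8.46138714e+02]
 [ 0.00000000e+00  0.00000000e+00  0.00000000e+00  1.00000000e+00]] [[ 7.83320470e-01  3.83089813e-01 -4.89541864e-01  9.11870955e+02]
 [ 6.21456805e-01 -5.00556454e-01  6.02689535e-01 -3.46658165e+02]
 [-1.41591189e-02 -7.76328172e-01 -6.30169888e-01  5.00746607e+02]
 [ 0.00000000e+00  0.00000000e+00  0.00000000e+00  1.00000000e+00]]
```

View pics/top0.png

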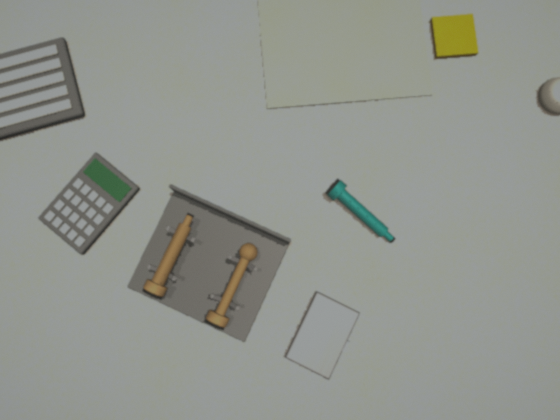

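View pics/scene0.png

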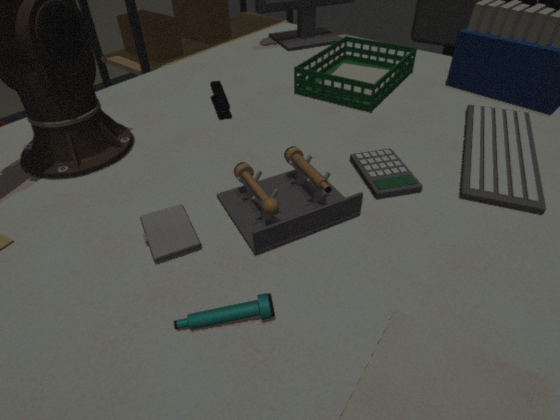

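The top view shows three stamp-like things. The wooden twin stamp runs from its large head at (155,290) to a dark slim end at (189,217). The plain knobbed stamp runs from (217,320) to its knob at (248,252). The turquoise decoy lies at (335,188)–(392,239). I choose the one at (170,255) and check it in a close crop.

```bash
python3 - <<'E'
from h import *
P=np.load("top0.npy");im=cv2.imread("pics/top0.png")
cv2.imwrite("pics/c1.png",cv2.resize(im[180:345,120:300],None,fx=4,fy=4,interpolation=cv2.INTER_CUBIC)[:600])
hsv=cv2.cvtColor(im,cv2.COLOR_BGR2HSV)
m=((hsv[...,0]>8)&(hsv[...,0]<22)&(hsv[...,1]>110)).astype(np.uint8)
n,l,st,c=cv2.connectedComponentsWithStats(m)
for i in range(1,n):
    if st[i,4]<200: continue
    Q=P[(l==i)];Q=Q[~np.isnan(Q[:,0])];Q=Q[Q[:,2]>40]
    mu=np.median(Q[:,:2],0);w=np.linalg.svd(Q[:,:2]-Q[:,:2].mean(0),full_matrices=False)[2][0]
    if w[0]<0:w=-w
    t=(Q[:,:2]-mu)@w;s=(Q[:,:2]-mu)@[-w[1],w[0]]
    print(st[i],c[i],mu,w,np.degrees(np.arctan2(w[1],w[0])))
    for a in range(-90,100,10):
        k=(t>=a)&(t<a+10)
        if k.sum()>3: print(a,k.sum(),np.percentile(Q[k,2],[10,50,95]).round(1),s[k].min().round(1),s[k].max().round(1),t[k].min().round(1),t[k].max().round(1))
# stand corners/plate, pixel read
for u,v in [(173,189),(289,240),(130,287),(244,338),(177,232),(195,240),(153,268),(174,280)]: print(u,v,P[v,u].round(1))
s=manip.read_state()
from scipy.spatial.transform import Rotation as R
print(R.from_quat(s["tcp_rot"]).as_matrix().round(3))
E
```

```text
[145 215  47  81 960] [169.13020833 258.08229167] [538.6291847 184.5283998] [ 0.91888375 -0.3945284 ] -23.236564991545805
-60 69 [69.9 75.2 78.7] -13.6 16.0 -58.0 -50.1
-50 117 [67.2 75.  79.3] -14.0 15.9 -50.0 -40.0
-40 72 [66.  69.6 72.1] -6.6 9.6 -39.9 -30.1
-30 72 [65.8 69.9 72.4] -7.3 10.0 -29.9 -20.1
-20 71 [65.8 69.4 71.8] -7.3 9.6 -19.9 -10.3
-10 77 [65.5 70.1 72.3] -7.7 9.5 -9.9 -0.0
0 73 [65.7 69.3 72.2] -7.3 9.1 0.2 9.8
10 73 [65.3 70.  72.4] -8.0 8.8 10.1 19.9
20 72 [66.4 69.7 72.4] -7.8 8.7 20.1 30.0
30 73 [65.7 69.1 72.6] -7.5 9.9 30.1 39.9
40 70 [66.6 69.7 72.5] -7.8 8.6 40.0 49.9
50 65 [66.1 69.6 71.7] -8.3 9.1 50.1 59.7
60 36 [63.  65.  67.2] -3.5 5.5 60.3 69.8
70 18 [64.1 65.5 66.8] -2.8 4.6 70.3 75.5
[207 244  49  83 878] [232.60820046 284.4453303 ] [499.868149    83.28785993] [ 0.91518872 -0.40302557] -23.767458295260155
-70 51 [65.3 69.8 72.4] -15.1 15.9 -65.5 -60.1
-60 121 [64.6 70.  73.5] -15.3 15.5 -59.9 -50.1
-50 53 [59.6 62.  64.9] -6.0 7.3 -49.9 -40.0
-40 51 [60.3 62.2 64.6] -6.0 6.2 -39.5 -30.2
-30 52 [59.6 61.9 64.6] -6.2 7.1 -29.8 -20.2
-20 55 [59.8 61.8 64.7] -5.8 6.9 -20.0 -10.2
-10 53 [58.7 62.  65. ] -6.1 6.8 -9.7 -0.2
0 52 [59.8 62.2 64.8] -6.2 7.0 0.1 9.9
10 55 [60.2 62.6 65. ] -6.0 7.0 10.0 20.0
20 52 [60.3 62.3 63.9] -6.2 6.7 20.4 29.9
30 48 [59.9 62.3 64.7] -5.9 6.3 30.3 39.8
40 61 [60.4 63.6 67.7] -8.7 10.5 40.2 50.0
50 99 [64.1 68.3 70.8] -12.2 12.6 50.0 59.9
60 69 [63.8 67.3 70.9] -10.4 11.0 60.0 69.4
173 189 [653.4 185.7  53.2]
289 240 [572.6  -5.3  54. ]
130 287 [492.2 261.    7.4]
244 338 [410.9  66.1   9.8]
177 232 [581.3 173.5  69.4]
195 240 [573.5 153.5   8.7]
153 268 [523.9 210.8  61.8]
174 280 [505.5 175.5  68.1]
[[-0.     0.236 -0.972]
 [ 0.001 -0.972 -0.236]
 [-1.    -0.001  0.   ]]
```

View pics/c1.png

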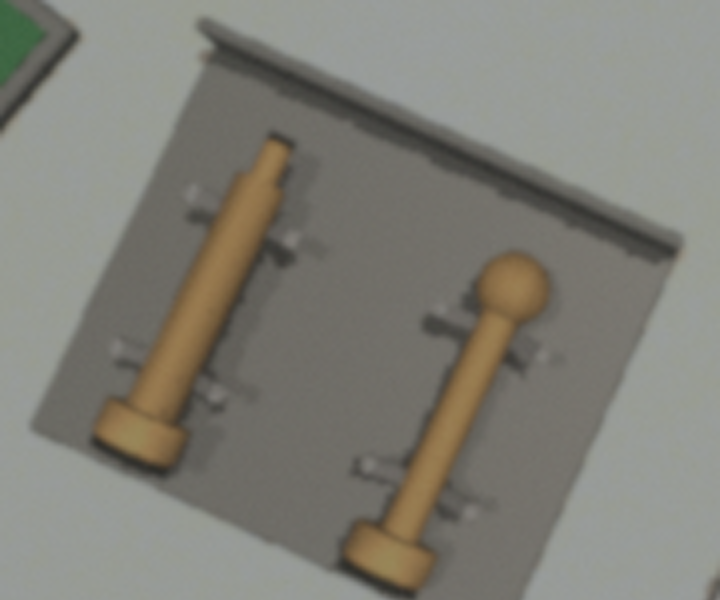

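The crop confirms it: the left stamp has a large head at the front at crop (140,435) and a slim stub with a dark face at (278,145). The right one has the ball knob. Middle of the twin stamp is about (547,182,61), lane at −23.2°. I'll approach with a turn of −36.8°, which puts the jaws across the lane and leaves j7 room for the later +180°.

>>> arm_command --pt "0 0.4 0.78 0 -0.3" --pt "0 0.8 1.56 0 -0.6" --pt "0 1.2 2.34 0 -0.9" --pt "0 1.6 3.12 0 -1.2" --pt "0 2.0 3.9 0 -1.5" --pt "0 2.4 4.68 0 -1.8" --pt "0 2.8 5.46 0 -2.1" --pt "0 3.2 6.24 0 -2.4" --pt "0 3.6 7.02 0 -2.7" --pt "0 4.0 7.8 0 -3.0" --newtons 20

```text
t: 1.1
tcp_pos: [348.1, -215.6, 226.7]
tcp_rot: [-0.707, 0.009, 0.707, 0.009]
force: [0.8, -0.4, 1.1]
width: 1.001
```

>>> arm_command --pt "0 0.4 0.8 -0.05 -0.44" --pt "0 0.8 1.6 -0.1 -0.88" --pt "0 1.2 2.4 -0.15 -1.3" --pt "0 1.6 3.2 -0.2 -1.75" --pt "0 2.0 4.0 -0.25 -2.2" --pt "0 2.4 4.8 -0.3 -2.6" --pt "0 2.8 5.6 -0.35 -3.0" --pt "0 3.2 6.4 -0.4 -3.5" --pt "0 3.6 7.2 -0.45 -3.9" --pt "0 3.98 7.99 -0.5 -4.36"

```text
t: 2.1
tcp_pos: [547.3, 183.7, 201.2]
tcp_rot: [-0.692, 0.143, 0.693, 0.142]
force: [1.5, 0.1, -0.5]
width: 0.997
```

```bash
python3 - <<'E'
from h import *
s=manip.read_state();print(s["t"],s["tcp_pos"],s["joint_pos"])
from scipy.spatial.transform import Rotation as R
print(R.from_quat(s["tcp_rot"]).as_matrix().round(3))
d=snap("wrist","w1.png");P=cloud(d);np.save("w1.npy",P)
im=d["color"];hsv=cv2.cvtColor(im,cv2.COLOR_RGB2HSV)
m=(hsv[...,0]>8)&(hsv[...,0]<22)&(hsv[...,1]>110)&(P[...,2]>50)&(P[...,2]<90)
m&=np.hypot(P[...,0]-547,P[...,1]-182)<90
n,l,st,c=cv2.connectedComponentsWithStats(m.astype(np.uint8))
i=1+np.argmax(st[1:,4]);Q=P[l==i];print(st[i])
w=np.array([.919,-.394]);nn=np.array([.394,.919]);o=np.array([547,182])
for it in range(2):
  t=(Q[:,:2]-o)@w;s_=(Q[:,:2]-o)@nn
  A=[]
  for a in range(-80,85,5):
    k=(t>=a)&(t<a+5)
    if k.sum()>5:
        A.append((a+2.5,(s_[k].min()+s_[k].max())/2,s_[k].max()-s_[k].min(),np.percentile(Q[k,2],95)))
A=np.array(A);print(A.round(1));print(t.min(),t.max())
E
```

```text
2.1 [547.26139029 183.74423591 201.17120242] [-0.12015207  0.41700502 -0.40953021  1.69919312  0.18554659  1.06457254
 -2.56497341]
[[-0.001 -0.394 -0.919]
 [-0.    -0.919  0.394]
 [-1.     0.001  0.   ]]
[ 269  133   32  135 2712]
[[-67.5   3.2  29.4  80.2]
 [-62.5   2.7  32.8  80.3]
 [-57.5   2.7  32.8  80.6]
 [-52.5   2.6  32.8  79.9]
 [-47.5   2.1  21.2  73.7]
 [-42.5   2.7  20.   73.7]
 [-37.5   2.7  19.9  73.6]
 [-32.5   2.1  18.7  73.5]
 [-27.5   2.1  20.8  73.6]
 [-22.5   1.6  19.6  73.6]
 [-17.5   1.6  19.5  73.5]
 [-12.5   1.6  19.4  73.5]
 [ -7.5   2.1  20.4  73.7]
 [ -2.5   1.6  19.3  73.6]
 [  2.5   2.2  20.3  73.8]
 [  7.5   2.2  20.2  73.7]
 [ 12.5   2.2  20.1  73.6]
 [ 17.5   1.6  18.9  73.7]
 [ 22.5   2.1  19.8  73.6]
 [ 27.5   1.7  20.9  73.8]
 [ 32.5   1.1  19.7  73.6]
 [ 37.5   1.1  19.6  73.6]
 [ 42.5   1.6  20.5  73.7]
 [ 47.5   1.1  19.3  73.8]
 [ 52.5   1.6  10.6  69.2]
 [ 57.5   1.1   9.6  68.8]
 [ 62.5   1.1   9.6  68.9]]
-69.60322801483863 65.2316048771798
```

View pics/w1.png

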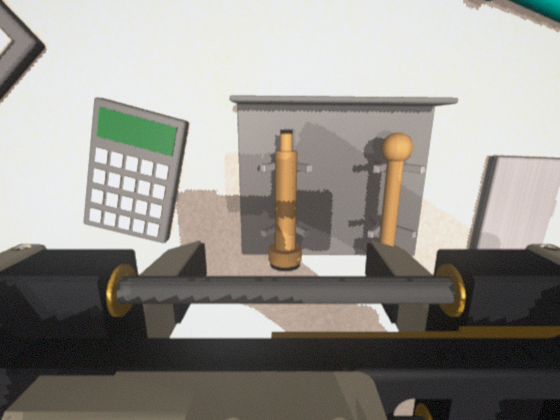

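The wrist view shows the twin stamp at column 285 (rows 133–267) centred between the fingers, with the plain stamp to the right at column 395. Its middle is about (547.5,183.7), so I descend straight.

>>> arm_command --pt "0 0 0.01 -0.4 0" --pt "0 0.01 0.02 -0.8 0" --pt "0 0.01 0.02 -1.2 0" --pt "0 0.01 0.02 -1.6 0" --pt "0 0.01 0.02 -2.0 0" --pt "0 0.01 0.02 -2.4 0" --pt "0 0.01 0.02 -2.7 0" --pt "0 0.01 0.02 -3.0 0" --pt "0 0.01 0.02 -3.18 0" --pt "0 0.01 0.02 -3.18 0"

```text
t: 3.15
tcp_pos: [546.4, 182.7, 41.5]
tcp_rot: [-0.692, 0.142, 0.694, 0.141]
force: [-0.5, 0.2, 0.3]
width: 1.0
```

>>> arm_command --pt "0.3 0.01 0.02 0 0" --pt "0.6 0.01 0.02 0 0" --pt "0.8 0.01 0.02 0 0" --pt "1 0.01 0.02 0 0" --pt "1 0.01 0.02 0 0" --pt "1 0.01 0.02 0 0" --pt "1 0.01 0.02 0 0" --pt "1 0.01 0.02 0 0" --pt "1 0.01 0.02 0 0" --pt "1 0.01 0.02 0 0" --newtons 25

```text
t: 4.15
tcp_pos: [547.7, 183.9, 42.7]
tcp_rot: [-0.693, 0.142, 0.693, 0.142]
force: [-1.3, -1.4, 0.5]
width: 0.23
```

The opening is 21 mm, which fits the 22 mm handle. Lifting.

>>> arm_command --pt "1 0 0 0.1 0" --pt "1 0 0 0.3 0" --pt "1 0 0 0.6 0" --pt "1 0 0 0.9 0" --pt "1 0 0 1.2 0" --pt "1 0 0 1.5 0" --pt "1 0 0 1.8 0" --pt "1 0 0 2.0 0" --pt "1 0 0 2.0 0" --pt "1 0 0 2.0 0"

```text
t: 5.15
tcp_pos: [547.7, 184.1, 142.7]
tcp_rot: [0.693, -0.142, -0.693, -0.142]
force: [-0.1, 0.4, -0.9]
width: 0.229
```

```bash
python3 - <<'E'
from h import *
s=manip.read_state();print(s["tcp_pos"],s["joint_pos"],s["force"],s["width"])
d=snap("scene","s2.png")
cv2.imwrite("pics/s2c.png",cv2.resize(d["color"][60:280,180:430,::-1],None,fx=2.5,fy=2.5))
E
```

```text
[547.73477927 184.12617647 142.71244975] [-0.13871989  0.47526787 -0.38808307  1.76730083  0.21609317  0.94091472
 -2.59040005] [-0.0895691   0.35464628 -0.92922412] 0.22888701662366812
```

View pics/s2c.png

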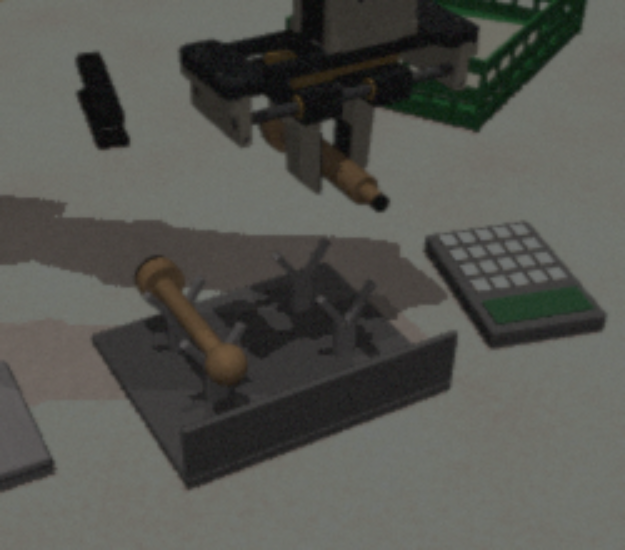

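The stamp is held level in the pads, with its slim end at (375,200) towards the back. The forks are empty and the plain stamp is untouched. Now I turn +180°.

>>> arm_command --pt "1 0 0 0 0.6" --pt "1 0 0 0 1.8" --pt "1 0 0 0 3.1" --pt "1 0 0 0 4.4" --pt "1 0 0 0 5.7" --pt "1 0 0 0 7" --pt "1 0 0 0 8.3" --pt "1 0 0 0 9.6" --pt "1 0 0 0 10.8" --pt "1 0 0 0 12"

```text
t: 6.2
tcp_pos: [547.3, 184.0, 141.7]
tcp_rot: [-0.67, -0.225, 0.671, -0.225]
force: [-0.1, -0.4, -0.8]
width: 0.231
```

>>> arm_command --pt "1 0 0 0 1.2" --pt "1 0 0 0 2.4" --pt "1 0 0 0 3.6" --pt "1 0 0 0 4.8" --pt "1 0 0 0 6" --pt "1 0 0 0 7.2" --pt "1 0 0 0 8.4" --pt "1 0 0 0 9.6" --pt "1 0 0 0 10.8" --pt "1 0 0 0 12"

```text
t: 7.2
tcp_pos: [547.3, 183.9, 141.8]
tcp_rot: [0.468, 0.53, -0.468, 0.53]
force: [-0.2, 0.1, -1.3]
width: 0.23
```

>>> arm_command --pt "1 0 0 0 1.4" --pt "1 0 0 0 2.8" --pt "1 0 0 0 4.2" --pt "1 0 0 0 5.6" --pt "1 0 0 0 7" --pt "1 0 0 0 8.4" --pt "1 0 0 0 9.8" --pt "1 0 0 0 11" --pt "1 0 0 0 12" --pt "1 0 0 0 12"

```text
t: 8.2
tcp_pos: [547.4, 183.9, 141.7]
tcp_rot: [0.141, 0.693, -0.141, 0.692]
force: [0.1, -0.5, -2.0]
width: 0.233
```

```bash
python3 - <<'E'
from h import *
from scipy.spatial.transform import Rotation as R
s=manip.read_state();print(s["t"],s["tcp_pos"],s["joint_pos"],s["force"],s["width"]);print(R.from_quat(s["tcp_rot"]).as_matrix().round(3))
d=snap("top");P=cloud(d);im=d["color"];w=snap("wrist","w2.png");Pw=cloud(w)
cv2.imwrite("pics/t2.png",cv2.resize(im[170:350,90:310,::-1],None,fx=3,fy=3))
# fork arms: empty lane, light steel, top view height 55..78
L=np.array([.919,-.394]);N=np.array([.394,.919]);o=np.array([547.5,183.7])
for nm,Q,I in(("top",P,im),("wrist",Pw,w["color"])):
    q=Q[...,:2]-o;t=q@L;n=q@N
    k=(abs(n)<24)&(abs(t)<80)&(Q[...,2]>35)&(Q[...,2]<76)
    print(nm,k.sum())
    for a in range(-60,65,4):
        j=k&(t>=a)&(t<a+4)
        if j.sum()>2: print(a,j.sum(),n[j].min().round(1),n[j].max().round(1),Q[j][:,2].max().round(1))
E
```

```text
8.2 [547.41643455 183.86189343 141.65610424] [ 0.30847516  0.72730236 -1.14732369  1.73160302  0.71648769  1.17182874
  0.12183189] [ 0.07256745 -0.49416794 -2.0095894 ] 0.2334928901801468
[[-0.002  0.392  0.92 ]
 [ 0.     0.92  -0.392]
 [-1.    -0.001 -0.002]]
top 0
wrist 258
-40 142 -23.3 24.0 73.0
-36 104 -23.5 24.0 73.4
-32 12 -22.7 23.3 72.9
```

View pics/w2.png

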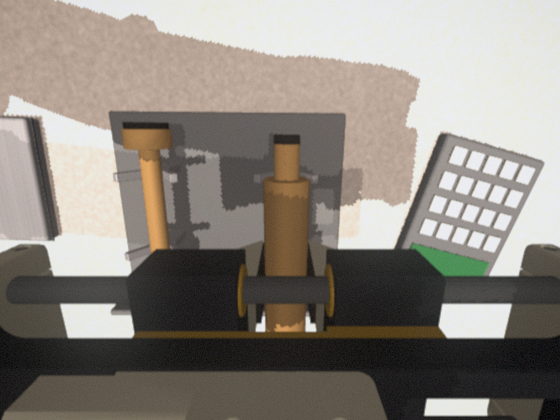

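The wrist view, now facing the front, shows the slim stub at (287,140) towards the open front, centred over the front fork (row 178, columns 250–315). The fork spans n −23…24 and t ≈ −35, which agrees with the lane. Lowering back by the lifted height.

>>> arm_command --pt "1 0 0 -0.3 0" --pt "1 0 0 -0.6 0" --pt "1 0 0 -0.9 0" --pt "1 0 0 -1.2 0" --pt "1 0 0 -1.45 0" --pt "1 0 0 -1.65 0" --pt "1 0 0 -1.8 0" --pt "1 0 0 -1.9 0" --pt "1 0 0 -1.98 0" --pt "1 0 0 -1.98 0"

```text
t: 9.3
tcp_pos: [547.8, 184.1, 43.6]
tcp_rot: [0.142, 0.693, -0.142, 0.693]
force: [-0.2, 0.0, -1.2]
width: 0.231
```

>>> arm_command --pt "1 0 0 -0.02 0" --pt "0.75 0 0 -0.02 0" --pt "0.7 0 0 -0.02 0" --pt "0.6 0 0 -0.02 0" --pt "0.4 0 0 -0.02 0" --pt "0.2 0 0 -0.02 0" --pt "0 0 0 -0.02 0" --pt "0 0 0 -0.02 0" --pt "0 0 0 -0.02 0" --pt "0 0 0 -0.02 0"

```text
t: 10.3
tcp_pos: [547.8, 184.2, 42.7]
tcp_rot: [0.142, 0.693, -0.142, 0.693]
force: [-0.5, 0.9, 0.5]
width: 0.86
```

>>> arm_command --pt "0 0 0 0.2 0" --pt "0 0 0 0.5 0" --pt "0 0 0 1 0" --pt "0 0 0 1.5 0" --pt "0 0 0 2.1 0" --pt "0 0 0 2.7 0" --pt "0 0 0 3.3 0" --pt "0 0 0 3.8 0" --pt "0 0 0 4 0" --pt "0 0 0 4 0"

```text
t: 11.3
tcp_pos: [548.2, 184.9, 244.8]
tcp_rot: [0.142, 0.692, -0.141, 0.694]
force: [-0.6, -1.4, -0.8]
width: 0.998
```

>>> arm_command --pt "0 0 -0.5 0 0" --pt "0 0 -1 0 0" --pt "0 0 -1.7 0 0" --pt "0 0 -2.4 0 0" --pt "0 0 -3.1 0 0" --pt "0 0 -3.8 0 0" --pt "0 0 -4.5 0 0" --pt "0 0 -5.2 0 0" --pt "0 0 -6 0 0" --pt "0 0 -6 0 0"

```text
t: 12.3
tcp_pos: [546.9, -122.9, 240.3]
tcp_rot: [0.144, 0.693, -0.146, 0.691]
force: [0.1, 0.7, -1.0]
width: 0.998
```

```bash
python3 - <<'E'
from h import *
s=manip.read_state();print(s["t"],s["tcp_pos"],s["force"],s["width"])
d=snap("top","t3f.png");P=cloud(d);im=d["color"]
cv2.imwrite("pics/t3.png",cv2.resize(im[170:350,90:310,::-1],None,fx=3,fy=3))
hsv=cv2.cvtColor(im,cv2.COLOR_RGB2HSV)
m=(hsv[...,0]>8)&(hsv[...,0]<22)&(hsv[...,1]>110)&(P[...,2]>40)
L=np.array([.919,-.394]);N=np.array([.394,.919])
n,l,st,c=cv2.connectedComponentsWithStats(m.astype(np.uint8))
for i in range(1,n):
    if st[i,4]<200: continue
    Q=P[l==i];q=Q[:,:2]-[547.2,181.8];t=q@L;nn=q@N;print(st[i],c[i])
    for a in range(-140,100,5):
        k=(t>=a)&(t<a+5)
        if k.sum()>3:print(a,k.sum(),((nn[k].min()+nn[k].max())/2).round(1),np.ptp(nn[k]).round(1),np.percentile(Q[k,2],95).round(1))
E
```

```text
12.3 [ 546.92397916 -122.86560516  240.31195415] [ 0.12437435  0.723789   -0.97358862] 0.9984839846215587
[152 212  46  79 830] [173.31927711 249.53975904]
-65 8 1.1 6.4 67.0
-60 15 0.7 7.1 68.3
-55 16 0.6 6.2 68.3
-50 18 -0.0 12.0 73.0
-45 32 0.2 14.0 71.9
-40 33 0.3 15.8 72.7
-35 34 0.3 15.4 72.4
-30 33 0.0 14.8 72.8
-25 34 -0.0 15.5 72.1
-20 31 0.3 15.3 71.5
-15 35 -0.2 15.8 72.0
-10 35 0.3 16.0 71.8
-5 38 -0.1 16.4 72.7
0 35 -0.2 16.2 72.6
5 37 0.2 16.4 72.6
10 34 0.0 15.8 72.5
15 35 -0.2 16.0 73.2
20 36 -0.3 17.3 71.1
25 35 -0.5 16.4 72.6
30 33 -0.5 16.6 72.4
35 34 -0.9 15.4 72.1
40 34 -0.9 15.4 72.6
45 34 -1.0 15.5 72.1
50 36 -2.2 19.4 78.1
55 35 -0.9 27.7 78.3
60 33 -1.6 27.4 77.3
65 17 -1.2 27.3 77.2
[208 245  48  81 774] [233.94573643 281.50645995]
-70 19 -108.0 25.6 71.9
-65 34 -108.5 29.4 72.9
-60 42 -108.6 28.1 74.3
-55 31 -107.7 14.2 71.0
-50 25 -108.4 12.2 64.9
-45 26 -108.3 11.4 63.9
-40 24 -108.7 11.9 65.0
-35 24 -108.7 11.3 64.1
-30 26 -108.7 12.5 65.0
-25 24 -108.6 11.8 64.4
-20 26 -108.6 11.3 65.9
-15 23 -108.7 11.3 64.7
-10 27 -108.6 11.9 64.1
-5 25 -108.9 12.0 64.8
0 25 -108.9 11.7 64.4
5 25 -109.1 12.1 65.0
10 24 -109.0 11.5 65.2
15 26 -108.7 12.3 64.1
20 27 -109.4 12.6 65.3
25 26 -109.5 12.5 64.2
30 24 -109.1 11.3 64.0
35 26 -109.7 11.9 65.6
40 33 -109.4 16.0 67.4
45 47 -109.2 22.7 70.7
50 49 -110.1 23.9 71.0
55 44 -109.2 22.1 71.1
60 22 -110.4 15.6 69.8
```

View pics/t3.png

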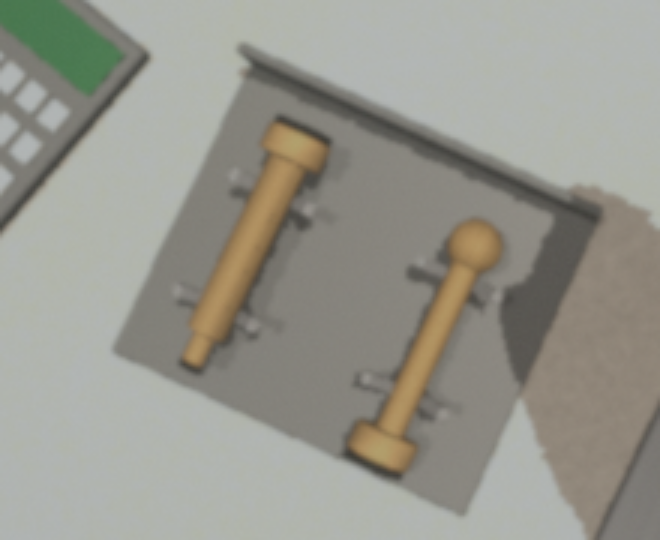

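The view shows the stub at the front (195,355), the large head at the back plate (297,148), and the handle in both forks. The plain stamp's outline is within 1–2 px of the start, and the arm is clear.

```bash
python3 -c "
from cell import close_job
print(close_job())"
```

```text
the job is handed in; nothing more can be done
None
```

The double-ended stamp is turned end for end and lies in both forks of its own lane, with the slim end to the open front. I gripped it mid-handle, lifted it 100 mm, turned it 180°, set it back down and moved the arm clear. The job was handed in at about 12 s of robot time; no verdict is reported.

What the last top view showed:
- **Position:** the stamp's middle is within about 2 mm of where it started, along the lane and sideways.
- **Height:** the handle's top is at about 72 mm, so its axis is at the 61 mm resting height.
- **Angle:** its axis is within about 1° of the lane.
- **Other stamp:** its outline matches the starting view to within 1–2 px, so it was not disturbed.

No check failed. The wrist camera put the stamp's middle about 2 mm to the side of where the top camera had it, which is within the stated calibration.

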